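Close a jeweller's bench magnifier until its button pops into the sleeve

TASK

The bench magnifier with the red button has been left drawn out. Squeeze its red button flush, slide the tube fully home into the sleeve so that the lens comes over its wooden work block, and let go so that the button pin pops out through the hole in the sleeve; leave the blue-button magnifier as it is.

Things in the scene. Friction and masses are not known exactly. Their poses are not given: they have to be found in the camera images.
- red_grip (a point): Axis of the red magnifier's square 22 mm aluminium tube, at mid-length of its red thumb pad, 80 mm up; moves with the tube. +y: the way the tube slides into its sleeve, +x: out of the button side, +z up. Pad: 34 mm along y, 16 high, 12 proud of the +x side (34 mm across pad and tube, 24 squeezed in). The base and wood block below are at most 35 mm high. The 80 mm lens ring is 92 mm behind (-y).
- red_tube (a joint): Slide of the red tube into its fixed 30 mm square, dark steel sleeve, m: 0 drawn out, starts 0 to 0.04. Unpressed, the pin stops at the sleeve's mouth at 0.056. At 0.097 to 0.103 the pin is at the sleeve's hole; at 0.1005 the tube is stopped, its brass flange (22 wide, 34 high, 30 to 38 mm ahead of red_grip) against the sleeve. 2 N friction; stays where left.
- red_button (a joint): How far the red button is pressed in, m: 0 out, 0.010 fully in. It is one rigid sprung piece (2 N out, 6 N in): the thumb pad, and a round 9 mm pin 78 mm ahead (+y) of it on the same side, 10 mm proud of the tube; squeezing the pad against the tube draws the pin in flush. In the sleeve the wall keeps it at about 0.009 until it meets the hole.
- blue_grip (a point): The same point, with the same axes, on the second magnifier, alike in all but its blue button and how far it is drawn out. It stands beside the red one, nearer the robot or farther away, and is to be left alone.

How it is judged:
On the way, in this order (a step that is already met when the one before it is completed fails the run):
1. the red button is pressed flush while its pin is still outside the sleeve (value of joint red_button above 0.0085 m and value of joint red_tube below 0.062 m), for 0.05 s.
2. the pin is inside the sleeve, held in (value of joint red_button above 0.0075 m and value of joint red_tube above 0.07 m), for 0.05 s.
At the end, for the whole second after the job is handed in: The red magnifier's tube is home in its sleeve (slid in by more than 95.5 mm), its button has popped out through the sleeve's hole (pressed in by less than 3 mm), and the tube is at rest (value of joint red_tube above 0.0955 m and value of joint red_button below 0.003 m and velocity of joint red_tube between -0.005 and 0.005 m/s); the robot touches nothing.
It fails at once if the blue-button magnifier's tube is shifted by more than 10 mm (distance of blue_grip from where it was at the start of the episode above 0.01 m).
It also fails if it takes over 29 s, if anything falls off the work surface, if the arm or the gripper's body presses on something with over 40 N, if the wrist force passes 120 N, or if a joint passes its speed limit or range.

ROBOT

A 7-joint arm with a two-finger parallel gripper is mounted at the origin on the work surface. World frame = base frame: x ahead of the robot, y to its left, z up, the work surface at z = 0. Lengths are in m, angles in rad, forces in N, time in s.
With the tool pointing down it reaches from about 0.425 to 0.925 m from the base axis. Payload 6.8 kg.
Tool frame: the origin (TCP) lies at the very end of the fingers, on their centre line; the grasp point (between the pads) lies r.pinch_z behind it (r.pinch_z is the distance from the TCP to the grasp point, in m); z points along the fingers, y is the line along which they close (so a half turn about z gives the same grasp; the last joint's range is limited). The gripper opens to 85 mm and grips with 20 to 120 N. Pads are 22 mm wide; open, the fingers measure 114 mm over their backs; the gripper's body (76 mm by 85 mm) begins 54 mm behind the grasp point. The pads swing forward as they close: fully open they stand 13 mm farther back than shut.
Start: joints at [1.165, 0.477, 0.022, 1.555, -0.011, 1.109, -0.083], TCP at [0.198, -0.645, 0.21] pointing down, gripper open.
Joint ranges: [-2.96, 2.96], [-0.34, 2.1], [-1.41, 1.46], [0.24, 2.44], [-1.37, 4.51], [0.17, 1.92], [-2.96, 2.96]. Speed limits (rad/s): [2.39, 2.39, 3.14, 3.14, 3.14, 3.14, 3.14].

INTERFACE

Orientations are given as a rotation vector (axis times angle).
In Python, from bench import status, grab_frame, camera_model, r gives the robot as it stands. The module is installed in compiled form; this text tells all that it offers.
- The arm moves only by the shell command python3 -m creep 'ROWS' [FORCE]. ROWS is text: rows parted by semicolons, each of 7 numbers parted by spaces: the turn, a rotation vector about the tool's x, y, z in rad, then the shift along the tool's x, y, z in mm, then the opening, from -1 (shut) to 1 (fully open). In form: rx ry rz tx ty tz fingers; .... A call has 1 to 10 rows; each row is the pose to reach, as a shift and turn from the pose commanded when the call began, along the tool's axes at that moment; what a row does not reach only later rows make up. A row lasts 1/8 s, in which the tool goes at most 62.5 mm and 10.7 degrees, less where a joint would pass 70% of its speed; a pose out of reach is approached as far as the arm can. A call with a gripper value outside its range is refused whole. The fingers move at their own pace and stop on an object; FORCE is the grip in N (left out, the last holds). Time passes only in rows, so rows that repeat a pose let the fingers close. It gives the time, the measured TCP pose, the force, the opening and the grip force at its end, in the units of the state.
- status.get_obs(): the state, without advancing time (a new reading comes with each control period).
- grab_frame(name): name is "side" or "top" or "wrist"; returns (picture, depth): 384x512x3 uint8, red, green, blue; 384x512 float32, m along the optical axis (not along the pixel's ray), 0 where there is no reading.
- camera_model(name): a dict with "K" (3x3 intrinsics, pixels), "D" ([k1, k2, p1, p2, k3] as OpenCV has them; the pictures are not rectified), "rvec" (rotation vector, rad) and "tvec" (3), from world to camera coordinates, as OpenCV has them. Camera axes: x right, y down, z forward; pixel columns grow to the right and rows downward; lengths in m; the calibration is good to about 2 mm. A picture is of the moment at which its call begins: read the wrist's pose just before it. camera_model takes no time and is no camera call; for the wrist camera it gives the pose at the moment of the call.
- r.hand_in(): hands the job in; it is judged then, once.
The state is a dict: "clock": time; "joints": joint angles; "qvel": joint speeds; "tau": joint torques, N m; "tcp_pos": TCP position; "orientation": TCP orientation; "contact_force": force on the tool from outside, world axes, zero at the start; "moment": the same for the moment, N m; "grip_width": finger opening in m; "gripper_force": force on a finger pad.
Only numpy, scipy, OpenCV 4.12 (cv2) and the standard library are available. Lean on these libraries where they do the work, as an engineer would, in place of code of your own. Each camera call takes 0.05 s, during which the arm holds its last target. There are 200 camera calls.

## Working session

There is one attempt and no reset: what is moved stays moved. The work goes in short steps, Python scripts to look and compute and a shell command to move; the robot and the scene stay as the last step left them, time stands still between calls to the robot, and variables do not carry over. Pictures are saved under pics/ and viewed, at most 10 in all, crops included, and the job is handed in when it is done.

```bash
mkdir -p pics
cat > h.py <<'E'
import numpy as np, cv2
from bench import status, grab_frame, camera_model, r
def save(name, fn):
    p,d=grab_frame(name); cv2.imwrite('pics/'+fn+'.png',p[:,:,::-1]); np.save('pics/'+fn+'.npy',d); return p,d
def world(m,d,us,vs):
    K,D=np.array(m['K']),np.array(m['D'])
    pts=np.stack([us,vs],-1).astype(float).reshape(-1,1,2)
    n=cv2.undistortPoints(pts,K,D).reshape(-1,2)
    z=d[np.array(vs).astype(int),np.array(us).astype(int)]
    c=np.c_[n*z[:,None],z]
    R=cv2.Rodrigues(np.array(m['rvec'],float))[0]
    return (c-np.array(m['tvec']).reshape(1,3))@R
def mask(p,lo,hi):
    return cv2.inRange(cv2.cvtColor(p,cv2.COLOR_RGB2HSV),lo,hi)
E
python3 - <<'E'
from h import *
for n in ('top','side'):
    p,d=save(n,n+'1'); m=camera_model(n)
    hsv=cv2.cvtColor(p,cv2.COLOR_RGB2HSV)
    for c,k in (('red',((hsv[...,0]<8)|(hsv[...,0]>172))),('blue',(hsv[...,0]>100)&(hsv[...,0]<130))):
        k=k&(hsv[...,1]>140)&(hsv[...,2]>60)&(d>0)
        v,u=np.nonzero(k)
        if len(u)<5: continue
        w=world(m,d,u,v); print(n,c,len(u),np.median(np.c_[u,v],0),np.median(w,0),np.percentile(w,5,0),np.percentile(w,95,0))
print(status.get_obs(), r.pinch_z)
E
```

```text
top red 159 [267. 229.] [ 0.50665211 -0.04343707  0.0870543 ] [ 0.48757115 -0.06090867  0.08176133] [0.51466898 0.03055297 0.08947611]
top blue 115 [296. 136.] [ 0.66938951 -0.09882422  0.08708865] [ 0.66560877 -0.11831274  0.08225682] [ 0.67328272 -0.02396494  0.08926591]
side red 172 [295. 210.] [ 0.50533881 -0.03600742  0.0875729 ] [ 0.48622292 -0.06039008  0.05567961] [0.51299806 0.0321572  0.08973273]
side blue 111 [338.  10.] [ 0.66127366 -0.5730078   0.16861834] [ 0.60105069 -0.58403439  0.08600127] [ 0.67086004 -0.08736062  0.18953404]
{'clock': 0.1, 'joints': array([ 1.16487595,  0.47776431,  0.0223425 ,  1.55632976, -0.01153646,
        1.10929613, -0.0830684 ]), 'qvel': array([ 0.00071816, -0.00192278,  0.00125765, -0.00123814, -0.00187757,
        0.0002214 , -0.00175005]), 'tau': array([ 4.81658863e-03, -5.97759640e+01,  1.61373328e+00, -2.81955689e+01,
        1.28504485e-02,  5.02925541e-03,  2.22409142e-05]), 'tcp_pos': array([ 0.19790424, -0.64474967,  0.20910116]), 'orientation': array([-3.10519974e+00, -4.65900961e-01,  5.28228810e-04]), 'contact_force': array([-0.21391719,  0.92329889, -0.67130689]), 'moment': array([-0.00976623,  0.02863175,  0.02936486]), 'gripper_force': 0.0, 'grip_width': 0.0858229785664378} 0.0187
```

View pics/top1.png

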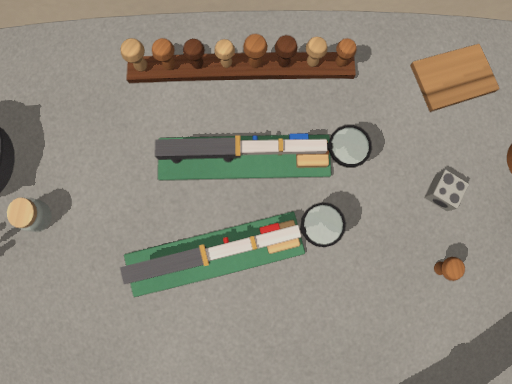

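View pics/side1.png

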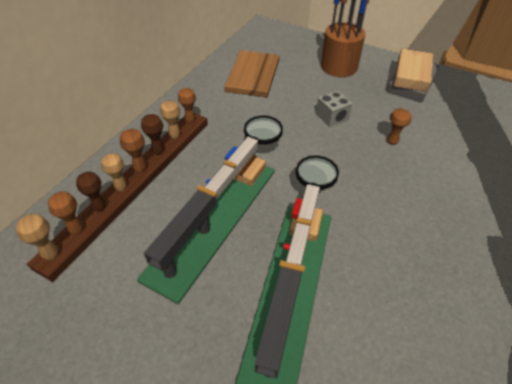

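Both magnifiers are visible. In the top view the red pad is at (271,229), its pin at (226,240), the flange at (253,242) and the sleeve mouth at (204,255). The blue magnifier is farther from the robot, with its pad at (299,137).

```bash
cat >> h.py <<'E'
from scipy.spatial.transform import Rotation as Rn
def analyse(name,p,d,m):
    hsv=cv2.cvtColor(p,cv2.COLOR_RGB2HSV)
    k=((hsv[...,0]<8)|(hsv[...,0]>172))&(hsv[...,1]>140)&(hsv[...,2]>60)&(d>0)
    n,l,s,_=cv2.connectedComponentsWithStats(k.astype(np.uint8))
    for i in range(1,n):
        if s[i,4]>=8:
            v,u=np.nonzero(l==i); w=world(m,d,u,v); print(name,s[i,4],'px',u.mean().round(),v.mean().round(),'mean',w.mean(0).round(4),'p3',np.percentile(w,3,0).round(4),'p97',np.percentile(w,97,0).round(4))
    v,u=np.nonzero((hsv[...,1]<50)&(hsv[...,2]>160)&(d>0)); w=world(m,d,u,v)
    ok=(abs(w[:,2]-.091)<.006)&(w[:,0]<.58)&(w[:,0]>.42)&(w[:,1]>-.13)&(w[:,1]<.12)
    w=w[ok]; print('tube',len(w),w.mean(0))
    if len(w)>30:
        f=cv2.fitLine(w[:,:2].astype(np.float32),cv2.DIST_HUBER,0,.01,.01).ravel()
        if f[1]<0: f[:2]*=-1
        print('line',f,'extent',np.percentile((w[:,:2]-f[2:])@f[:2],[2,98]))
        return f
def go(target,ydir):
    # rows: shift in tool axes and rotvec
    o=status.get_obs(); R=Rn.from_rotvec(o['orientation'])
    t=R.inv().apply(np.array(target)-o['tcp_pos'])*1000
    for s in (1,-1):
        y=np.array([*(s*np.array(ydir)),0]); z=np.array([0,0,-1.]); T=Rn.from_matrix(np.c_[np.cross(y,z),y,z])
        print('shift',t.round(1),'turn',(R.inv()*T).as_rotvec().round(4))
E
python3 - <<'E'
from h import *
for n in ('top','side'):
    p=cv2.imread(f'pics/{n}1.png')[:,:,::-1]; f=analyse(n,p,np.load(f'pics/{n}1.npy'),camera_model(n))
go([.497,-.045,.17],[.97,.2])
E
```

```text
top 130 px 269.0 228.0 mean [ 0.5082 -0.0472  0.0871] p3 [ 0.5013 -0.0624  0.0846] p97 [ 0.5149 -0.0314  0.09  ]
top 29 px 225.0 240.0 mean [0.4898 0.0284 0.0828] p3 [0.4858 0.0241 0.0799] p97 [0.4944 0.0325 0.0859]
tube 1085 [ 0.48444751 -0.0209111   0.09052626]
line [-0.23009977  0.97316706  0.4844475  -0.0209111 ] extent [-0.07716364  0.07713723]
side 134 px 296.0 208.0 mean [ 0.5071 -0.044   0.0847] p3 [ 0.4996 -0.0619  0.0733] p97 [ 0.5145 -0.0292  0.09  ]
side 38 px 286.0 246.0 mean [0.4907 0.0249 0.0741] p3 [ 0.4843 -0.0117  0.0122] p97 [0.5099 0.0336 0.0857]
tube 900 [ 0.48149403 -0.01421073  0.09144814]
line [-0.229069    0.9734102   0.48149404 -0.01421073] extent [-0.08120447  0.06939322]
shift [ 461.9 -485.5   39.9] turn [-1.4000e-03 -1.2000e-03 -1.4763e+00]
shift [ 461.9 -485.5   39.9] turn [-1.2000e-03  1.5000e-03  1.6653e+00]
```

```bash
python3 -c "
from h import *
go([.4926,-.051,.17],[.973,.23])"
```

```text
shift [ 456.  -481.1   39.9] turn [-1.4000e-03 -1.2000e-03 -1.5051e+00]
shift [ 456.  -481.1   39.9] turn [-1.2000e-03  1.4000e-03  1.6365e+00]
```

```bash
python3 -m creep '0 0 -1.505 456 -481 40 1;0 0 -1.505 456 -481 40 1;0 0 -1.505 456 -481 40 1;0 0 -1.505 456 -481 40 1;0 0 -1.505 456 -481 40 1;0 0 -1.505 456 -481 40 1;0 0 -1.505 456 -481 40 1;0 0 -1.505 456 -481 40 1;0 0 -1.505 456 -481 40 1;0 0 -1.505 456 -481 40 1' 40
python3 -c "
from h import *
go([.4926,-.051,.17],[.973,.23]);print(status.get_obs()['joints'])"
```

```text
clock: 1.35
tcp_pos: [0.476, -0.085, 0.1722]
orientation: [1.95, 2.463, -0.0]
contact_force: [2.0, -0.3, 0.6]
grip_width: 0.0853
gripper_force: 0.0
shift [29.2 24.   2.2] turn [ 0.      0.0003 -0.0007]
shift [29.2 24.   2.2] turn [ 5.0000e-04 -0.0000e+00  3.1409e+00]
[ 0.53847383  0.25615966 -0.56412311  2.01122332  0.17155712  0.91958846
  0.11602971]
```

```bash
python3 -m creep '0 0 0 29 24 2 1;0 0 0 29 24 2 1;0 0 0 29 24 2 1'
python3 - <<'E'
from h import *
m=camera_model('wrist'); o=status.get_obs(); p,d=save('wrist','w1'); analyse('wrist',p,d,m)
p,d=save('top','top2'); print(o['tcp_pos'],o['orientation'])
go([.4926,-.051,.0613],[.973,.23])
E
```

```text
clock: 1.72
tcp_pos: [0.4916, -0.0537, 0.17]
orientation: [-1.95, -2.463, 0.002]
contact_force: [-0.3, -0.7, -0.0]
grip_width: 0.0854
gripper_force: 0.0
wrist 159 px 279.0 79.0 mean [0.4884 0.0296 0.0835] p3 [0.4841 0.0254 0.0806] p97 [0.4928 0.0337 0.0853]
wrist 626 px 278.0 183.0 mean [ 0.5067 -0.0447  0.0874] p3 [ 0.4998 -0.0608  0.0823] p97 [ 0.514  -0.0294  0.0891]
tube 5763 [ 0.48138905 -0.01242979  0.09095955]
line [-0.22786863  0.9736919   0.48138905 -0.01242979] extent [-0.08272148  0.06990179]
[ 0.49162102 -0.05366013  0.16997487] [-1.94971684e+00 -2.46259631e+00  1.75202647e-03]
shift [  3.2   1.8 108.8] turn [-0.0008  0.0005 -0.0025]
shift [  3.2   1.8 108.8] turn [8.0000e-04 1.3000e-03 3.1391e+00]
```

View pics/w1.png

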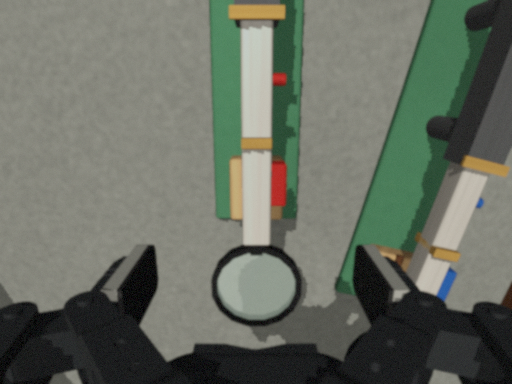

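The wrist view shows the red pad at (278,183), between the open fingers and clear of blue, with the pin at (279,79), the flange at (256,143) and the sleeve mouth at (256,12). The tube points straight up the picture, so the yaw is right. I'll descend with small corrections.

```bash
python3 -m creep '0 0 0 4 1 50 1;0 0 0 4 1 85 1;0 0 0 4 1 109 1;0 0 0 4 1 109 1;0 0 0 4 1 109 1'
python3 -c "
from h import *
go([.4917,-.0497,.0613],[.973,.23])"
```

```text
clock: 2.45
tcp_pos: [0.4928, -0.0494, 0.0623]
orientation: [1.95, 2.461, 0.001]
contact_force: [0.5, -0.2, 0.6]
grip_width: 0.0852
gripper_force: 0.0
shift [-0.  -1.2  1. ] turn [ 0.001   0.0006 -0.0014]
shift [-0.  -1.2  1. ] turn [ 9.0000e-04 -1.6000e-03  3.1402e+00]
```

Close with a modest grip.

```bash
python3 -m creep '0 0 0 0 -1 1 1;0 0 0 0 -1 1 -0.3;0 0 0 0 -1 1 -1;0 0 0 0 -1 1 -1;0 0 0 0 -1 1 -1;0 0 0 0 -1 1 -1;0 0 0 0 -1 1 -1;0 0 0 0 -1 1 -1' 40
```

```text
clock: 3.45
tcp_pos: [0.4917, -0.0491, 0.0615]
orientation: [1.95, 2.462, -0.0]
contact_force: [-2.2, 0.2, 14.2]
grip_width: 0.0207
gripper_force: 40.0
```

Run:
```python
from h import *
m=camera_model('wrist'); p,d=save('wrist','w2'); analyse('wrist',p,d,m)
p2,d2=save('side','s2')
a=cv2.resize(p2[130:330,200:400],(500,500),interpolation=cv2.INTER_CUBIC)
cv2.imwrite('pics/c2.png',np.hstack([a,cv2.resize(p,(300,225))[:, :].copy() if 0 else cv2.copyMakeBorder(cv2.resize(p,(300,225)),0,275,0,0,cv2.BORDER_CONSTANT)])[:,:,::-1])
print(status.get_obs()['contact_force'],status.get_obs()['moment'])
```

```text
wrist 20 px 281.0 228.0 mean [ 0.4987 -0.033   0.0869] p3 [ 0.498  -0.0347  0.0851] p97 [ 0.4995 -0.0316  0.0882]
tube 13418 [0.47828286 0.00284281 0.09095195]
line [-0.25223926  0.9676649   0.47828287  0.00284281] extent [-0.0721334   0.05002557]
[-2.25104556 -1.15940025 11.9655635 ] [-0.01305434  0.67916341 -0.20799611]
```

View pics/c2.png

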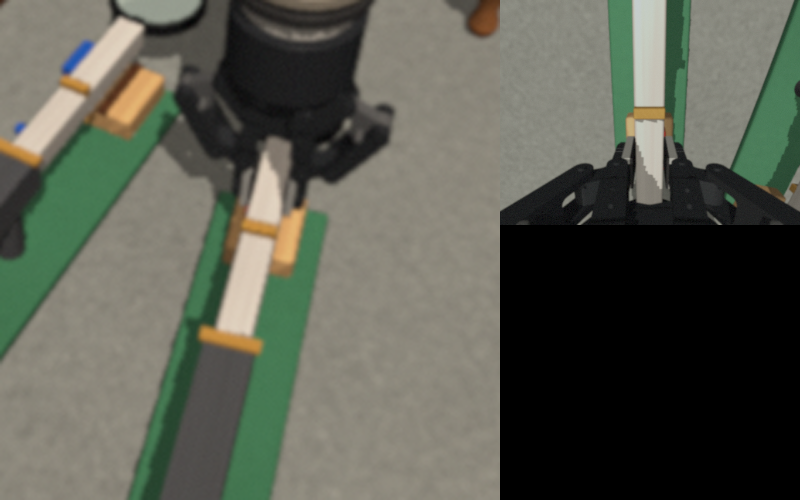

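The pin is drawn flush: no red shows beside the tube. The fingers hold tube and pad just behind the flange. Next I slide along tool +x.

```bash
python3 -m creep '0 0 0 8 0 0 -1;0 0 0 18 0 0 -1;0 0 0 28 0 0 -1;0 0 0 38 0 0 -1;0 0 0 48 0 0 -1;0 0 0 55 0 0 -1;0 0 0 55 0 0 -1;0 0 0 55 0 0 -1' 50
python3 - <<'E'
from h import *
m=camera_model('wrist'); p,d=save('wrist','w3'); print(status.get_obs()['contact_force'])
hsv=cv2.cvtColor(p,cv2.COLOR_RGB2HSV)
k=(hsv[...,0]>12)&(hsv[...,0]<25)&(hsv[...,1]>130)&(hsv[...,2]>90)&(d>0)
v,u=np.nonzero(k); w=world(m,d,u,v); ok=(w[:,2]>.088)&(w[:,0]<.56); w=w[ok]
s=(w[:,:2]-[.4907,-.050])@[-.2279,.9737]*1000
print(np.histogram(s,np.arange(-20,220,4)))
E
```

```text
clock: 4.55
tcp_pos: [0.4789, 0.005, 0.0615]
orientation: [1.95, 2.463, 0.0]
contact_force: [-3.6, 1.3, 14.4]
grip_width: 0.0204
gripper_force: 52.0
[-4.7739855   1.17114657 14.9262355 ]
(array([   0,    0,    0,    0,    0,    0,    0,    0,    0,    0,    0,
          0,    0,    0,    0,    0,    0,    0,    0,    0,    0,    0,
          0,    0,    0,    0,  290,  497,  264,    0,    0,    0,    0,
         69, 1003,  856,    0,    0,    0,    0,    0,    0,    0,    0,
          0,    0,    0,    0,    0,    0,    0,    0,    0,    0,    0,
          0,    0,    0,    0]), array([-20, -16, -12,  -8,  -4,   0,   4,   8,  12,  16,  20,  24,  28,
        32,  36,  40,  44,  48,  52,  56,  60,  64,  68,  72,  76,  80,
        84,  88,  92,  96, 100, 104, 108, 112, 116, 120, 124, 128, 132,
       136, 140, 144, 148, 152, 156, 160, 164, 168, 172, 176, 180, 184,
       188, 192, 196, 200, 204, 208, 212, 216]))
```

View pics/w3.png

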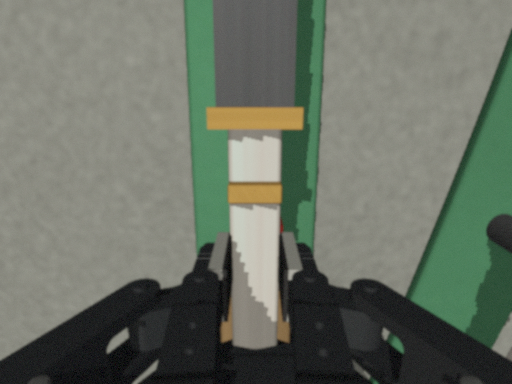

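The pin is inside the sleeve. The flange front at row 183 is about 21 mm short of the mouth ring at row 130. I'll finish slowly against the stop.

```bash
python3 -m creep '0 0 0 8 0 0 -1;0 0 0 14 0 0 -1;0 0 0 18 0 0 -1;0 0 0 18 0 0 -1;0 0 0 18 0 0 -1'; python3 -m creep '0 0 0 1.5 0 0 -1;0 0 0 3 0 0 -1;0 0 0 3 0 0 -1'
```

```text
clock: 5.22
tcp_pos: [0.4749, 0.022, 0.0615]
orientation: [1.95, 2.462, -0.0]
contact_force: [-3.6, -0.3, 14.3]
grip_width: 0.0206
gripper_force: 52.0
clock: 5.6
tcp_pos: [0.4744, 0.0245, 0.0615]
orientation: [1.95, 2.461, -0.001]
contact_force: [-2.7, -1.9, 14.3]
grip_width: 0.0206
gripper_force: 51.9
```

```bash
python3 -m creep '0 0 0 1 0 0 -1;0 0 0 1 0 0 -1'; python3 -m creep '0 0 0 1 0 0 -1;0 0 0 1 0 0 -1';  python3 -m creep '0 0 0 1 0 0 -1;0 0 0 1 0 0 -1'
```

```text
clock: 5.85
tcp_pos: [0.4742, 0.0254, 0.0615]
orientation: [1.95, 2.461, -0.001]
contact_force: [-3.4, -2.1, 14.6]
grip_width: 0.0206
gripper_force: 51.9
clock: 6.1
tcp_pos: [0.4739, 0.0263, 0.0615]
orientation: [1.95, 2.461, -0.001]
contact_force: [-2.5, -2.0, 14.0]
grip_width: 0.0204
gripper_force: 51.9
clock: 6.35
tcp_pos: [0.4738, 0.0267, 0.0615]
orientation: [1.95, 2.461, -0.002]
contact_force: [-2.4, -3.2, 14.2]
grip_width: 0.0207
gripper_force: 51.9
```

```bash
python3 -m creep '0 0 0 1 0 0 -1;0 0 0 1 0 0 -1'; python3 -m creep '0 0 0 1 0 0 -1;0 0 0 1 0 0 -1'
python3 - <<'E'
from h import *
m=camera_model('wrist'); p,d=save('wrist','w4')
E
```

```text
clock: 6.6
tcp_pos: [0.4738, 0.0268, 0.0615]
orientation: [1.95, 2.459, -0.003]
contact_force: [-1.4, -6.1, 12.7]
grip_width: 0.0207
gripper_force: 51.9
clock: 6.85
tcp_pos: [0.4738, 0.0268, 0.0615]
orientation: [1.951, 2.458, -0.004]
contact_force: [-0.4, -9.0, 13.6]
grip_width: 0.0209
gripper_force: 51.9
```

View pics/w4.png

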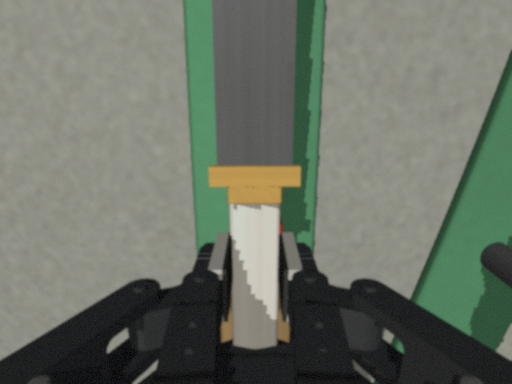

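The flange (row 195) rests against the mouth ring (row 177) and the force is rising, so the tube is home. I'll release it.

```bash
python3 -m creep '0 0 0 -1 0 0 1;0 0 0 -1 0 0 1;0 0 0 -1 0 0 1;0 0 0 -1 0 0 1;0 0 0 -1 0 0 1;0 0 0 -1 0 0 1;0 0 0 -1 0 0 1'; python3 -m creep '0 0 0 0 0 -40 1;0 0 0 0 0 -80 1;0 0 0 0 0 -120 1;0 0 0 0 0 -120 1;0 0 0 0 0 -120 1'
python3 - <<'E'
from h import *
m=camera_model('wrist'); p,d=save('wrist','w5'); analyse('w',p,d,m)
E
```

```text
clock: 7.78
tcp_pos: [0.4729, 0.0289, 0.0603]
orientation: [-1.949, -2.464, 0.0]
contact_force: [0.2, -0.4, -0.8]
grip_width: 0.0851
gripper_force: 0.0
clock: 8.4
tcp_pos: [0.4725, 0.0287, 0.1799]
orientation: [-1.95, -2.463, 0.001]
contact_force: [-0.9, 0.5, -0.2]
grip_width: 0.0855
gripper_force: 0.0
w 74 px 281.0 88.0 mean [0.4734 0.1063 0.0778] p3 [0.4705 0.1022 0.0115] p97 [0.4808 0.1102 0.0853]
w 590 px 277.0 188.0 mean [0.4893 0.0308 0.0859] p3 [0.4821 0.0138 0.079 ] p97 [0.4971 0.0464 0.0892]
tube 2321 [0.47439708 0.01679998 0.09098128]
line [-0.23617025  0.9717117   0.47439706  0.01679998] extent [-0.03707958  0.03425009]
```

View pics/w5.png

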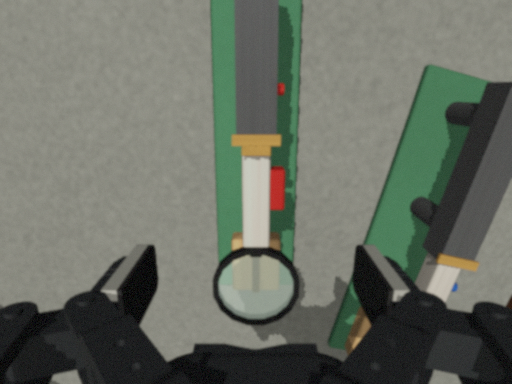

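The pin shows through the sleeve's hole at (281,89), the pad is out at (277,188), the flange sits against the mouth, and the lens is over its block.

```bash
python3 -c "
from bench import r
print(r.hand_in())"
```

```text
the job is handed in; nothing more can be done
None
```

The red magnifier's tube is home in its sleeve with the pin popped out through the hole, the blue magnifier was not touched, and the job is handed in at about 8.5 s; the hand-in returned no verdict.

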